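# Hook the T-bar display arm into the slotted upright and lock it

## Task

Take the black display arm with the grey T-bar and put it up on the slotted upright: hook its two claws into the top two slots, then press straight down on the flange right above the claws until it snaps down to the dead stop, and bed it there with a steady push of about 15 N (1.5 kg) for a second. Never force it, let go of it there, and leave the brass arm, the ring box, the steel block and the jar around it where they are.

Things in the scene. Friction and masses are not known exactly. Their poses are not given: they have to be found in the camera images.
- upright: Fixed post: aluminium channel 36 mm wide, 30 mm deep, 236 mm tall plus 4 mm black cap, on a grey 130 x 130 x 10 mm foot (centred 20 mm behind the face). Origin: bench level, mid-width, in the plane of the slotted face; z up; the face looks along -x, +x goes into the post. One column of 5 slots, each 7.8 mm wide, 32 mm tall, lower edges at 22, 66, 110, 154, 198 mm; web 4 mm thick, hollow behind.
- top_slot (a point): Middle of the lower edge of the upright's top slot, on the front face, 198 mm up; axes as the upright's.
- catch_roller (a point): Hidden sprung roller behind the web, 9.5 mm under the top slot's lower edge. It stops the arm's upper toe about 5 to 12 mm above home, so by its weight alone the arm hangs hooked but not locked. Pressing through takes 5 to 15 N straight down on the flange; the force falls as the toe snaps past, 2 to 4 mm above home, then comes a dead stop at home. More than about 20 N on the flange risks bending the claws.
- tbar_arm: The arm to fit, about 320 g: black tube 20 mm wide, 30 mm high, running along -x from 8 to 140 mm; grey T-bar 24 mm thick, 100 mm long across its end at 150 mm; dark heel 30 wide, 8 thick, 92 mm tall. Origin: lower back edge of the heel, mid-width; z up; x points out of the heel's back as the claws do. Home: origin 124 mm above the upright's, x along its x.
- tube_grip (a point): Where to grip the arm to carry it, across the 20 mm wide tube: 84 mm out from the heel's back, 17 mm above the tube's underside. Do not press the arm home from out here: that cocks the claws in the slots and loads them many times over.
- upper_claw (a point): Underside of the upper claw's neck at the heel, 74 mm up (lower: 30). Claws are 5 mm thick, 28 mm tall over all, 15 mm deep; a tooth hangs 18 mm below each neck, 5.5 mm clear of the heel. They enter with the arm 18 to 22 mm above home; a blocked claw stops about 15 mm short. With the heel on the face the teeth have 1.5 mm to spare behind the web. Home: the necks rest on the slots' lower edges.
- flange_top (a point): Where to press: the flat flange on top of the heel, right over the claws, 30 mm wide, reaching 32 mm out from the heel's back, upper face 92 mm above the tube's underside; this point is 19 mm out. With the arm home it lies 216 mm above the bench, 24 mm below the top of the upright's cap.
- knob_arm: Another arm, not to be used: the same dark heel and claws, but a brass tube (112 mm) with an upturned end and a brass ball, 70 mm high. Same origin and axes.
- ring_box: Bystander: closed red ring box, 60 x 55 x 43 mm; origin under its centre.
- bench_block: Bystander: steel bench block 75 x 75 x 22 mm; origin under its centre.
- flux_jar: Bystander: glass jar with black lid, 56 mm across, 70 mm high; origin under its centre.

How it is judged:
On the way, in this order (a step that is already met when the one before it is completed fails the run):
1. the T-bar arm's claws are hooked in the top two slots, teeth behind the web (x of tbar_arm in the frame of upright between -0.004 and 0.003 m and y of tbar_arm in the frame of upright between -0.0035 and 0.0035 m and z of tbar_arm in the frame of upright between 0.1215 and 0.139 m), for 0.1 s.
2. the arm is bedded: home in the slots under a firm push of the fingers (over 10 N) (z of tbar_arm in the frame of upright between 0.122 and 0.1255 m and contact force between the fingers and tbar_arm above 10 N), for 0.3 s.
At the end, for the whole second after the job is handed in: the T-bar arm hangs locked in the top two slots: its origin 124 mm above the upright's within 1.5 mm, heel within 4 mm of the face and 3.5 mm of mid-width, square to the face and level within 5 degrees, and at rest (z of tbar_arm in the frame of upright between 0.1225 and 0.1255 m and x of tbar_arm in the frame of upright between -0.004 and 0.003 m and y of tbar_arm in the frame of upright between -0.0035 and 0.0035 m and angle between the x axis of tbar_arm and the x axis of upright, either way round below 0.09 rad and angle between tbar_arm's own z axis and vertical below 0.09 rad and linear speed of tbar_arm below 0.02 m/s); the robot touches nothing.
It fails at once if the arm is forced in the upright (contact force between tbar_arm and upright above 62 N).
It fails at once if the brass arm, the ring box, the bench block or the jar is pushed more than 30 mm out of place (distance of any of knob_arm, ring_box, bench_block, flux_jar from where it was at the start of the episode above 0.03 m).
It also fails if it takes over 61 s, if anything falls off the work surface, if the arm or the gripper's body presses on something with over 40 N, if the wrist force passes 120 N, or if a joint passes its speed limit or range.

## Robot

A 6-joint arm with a two-finger parallel gripper is mounted at the origin on the work surface. World frame = base frame: x ahead of the robot, y to its left, z up, the work surface at z = 0. Lengths are in m, angles in rad, forces in N, time in s.
With the tool pointing down it reaches from about 0.35 to 0.975 m from the base axis. Payload 4.9 kg.
Tool frame: the origin (TCP) lies on the centre line of the jaws, within the pads' length; the fingertips stand 11 mm ahead of it and the grasp point (between the pads) lies 8 mm behind it (manip.finger_overhang is the distance from the TCP to the fingertips, in m); y points along the fingers, z is the direction in which the jaws open and shut, and the axes are right-handed (so a half turn about y gives the same grasp; the last joint's range is limited). The gripper opens to 85 mm and grips with 20 to 120 N. Pads are 22 mm wide; open, the fingers measure 114 mm over their backs; the gripper's body (76 mm by 85 mm) begins 54 mm behind the grasp point. The pads swing forward as they close: fully open they stand 13 mm farther back than shut.
Start: joints at [-1.291, 0.053, 1.613, -0, 1.476, -0.119], TCP at [0.243, -0.576, 0.242] pointing down, gripper open.
Joint ranges: [-3.01, 3.01], [-1.01, 2.22], [0.06, 2.58], [-1.02, 4.17], [0.09, 2.62], [-3.14, 3.14]. Speed limits (rad/s): [2.57, 2.57, 3.14, 3.14, 3.14, 3.14].

## Interface

Orientations are given as a unit quaternion [w, x, y, z].
In Python, from plant import readout, cams, workorder, manip gives the robot as it stands.
- The arm moves only by the tool play_rows, never from a script. Its arguments are lists of equal length, an entry for each row: "slide": the shift along the tool's x, y, z in cm, a list of three; "yaw": the turn about the tool's y in degrees; "grip": the closure, from -1 (fully open) to 1 (shut), so that 0 is half open. In form: {"slide": [[x, y, z], ...], "yaw": [yaw, ...], "grip": [grip, ...]}. A call has 1 to 12 rows; each row shifts and turns the commanded pose from where the row before left it, along the tool's axes as they then stand; what a row does not reach is not made up. A row lasts 1/10 s, in which the tool goes at most 50 mm and 8.59 degrees, less where a joint would pass 70% of its speed; a pose out of reach is approached as far as the arm can. A call with a gripper value outside its range is refused whole. The fingers move at their own pace and stop on an object; the grip force is fixed at half the most. Time passes only in rows, so rows that do not move let the fingers close. It gives the time, the measured TCP pose, the force and the opening at its end, in the units of the state.
- readout.state(): the state, without advancing time (a new reading comes with each control period).
- cams.grab_frame(name): name is "side" or "top"; returns a dict with "image" (384x512x3 uint8, red, green, blue), "mtx" (3x3 intrinsics, pixels), "dist" ([k1, k2, p1, p2, k3] as OpenCV has them; the pictures are not rectified), "R" (3x3) and "t" (3): a world point X has camera coordinates R X + t. Camera axes: x right, y down, z forward; pixel columns grow to the right and rows downward; lengths in m; the calibration is good to about 2 mm. A picture is of the moment at which its call begins. There is no depth.
- workorder.job_done(): hands the job in, once; it reports no verdict.
The state is a dict: "time": time; "joint_pos": joint angles; "joint_vel": joint speeds; "joint_efforts": joint torques, N m; "tool_pos": TCP position; "tool_rot": TCP orientation; "contact_force": force on the tool from outside, world axes, zero at the start; "ft_torque": the same for the moment, N m; "gripper_width": opening from 0.0 (shut) to 1.0 (fully open).
Only numpy, scipy, OpenCV 4.12 (cv2) and the standard library are available. Lean on these libraries where they do the work, as an engineer would, in place of code of your own. Each camera call takes 0.05 s, during which the arm holds its last target.

## Working session

There is one attempt and no reset: what is moved stays moved. The work goes in short steps, Python scripts to look and compute and a tool call to move; the robot and the scene stay as the last step left them, time stands still between calls to the robot, and variables do not carry over. Pictures are saved under pics/ and viewed, and the job is handed in when it is done.

Besides the shell and the picture viewer there is one more tool, called in YAML: its name, and indented under it one key for each argument. play_rows: Moves the arm, as the interface text tells. Its arguments: {"type":"object","properties":{"slide":{"type":"array","items":{"type":"array","items":{"type":"number"}}},"yaw":{"type":"array","items":{"type":"number"}},"grip":{"type":"array","items":{"type":"number"}}},"required":["slide","yaw","grip"]}

```bash
ls; mkdir -p pics; python3 - <<'E'
from plant import readout, cams, manip
import cv2,numpy as np
print(readout.state()); print([a for a in dir(manip) if a[0]!='_'], manip.finger_overhang)
for n in("side","top"):
    f=cams.grab_frame(n); cv2.imwrite(f"pics/{n}0.png",f["image"][:,:,::-1]); 
    np.savez(f"{n}0.npz",**f); print(n,f["mtx"],f["dist"],f["R"],f["t"],-f["R"].T@f["t"])
E
```

```text
pics
{'time': 0.0, 'joint_pos': array([-1.29100532e+00,  5.33714910e-02,  1.61431482e+00, -1.38664789e-05,
        1.47600203e+00, -1.19010099e-01]), 'joint_vel': array([-0.00138866, -0.00054966,  0.00027367, -0.0010969 , -0.00038967,
       -0.00195787]), 'joint_efforts': array([ 3.26928875e-04, -3.93688273e+01, -3.70173562e+01,  1.18792195e-05,
        7.08751773e-03,  1.35778237e-05]), 'tool_pos': array([ 0.24251753, -0.57536755,  0.24104149]), 'tool_rot': array([ 0.140001  , -0.14012973,  0.69383349, -0.69235719]), 'contact_force': array([ 0.08814195, -0.53413761,  0.00674458]), 'ft_torque': array([ 0.0282342 , -0.01229942,  0.04441632]), 'gripper_width': 1.000157043529674}
['IKError', 'finger_overhang'] 0.011
side [[477.38781044   0.         245.23056931]
 [  0.         477.38781044 191.90333911]
 [  0.           0.           1.        ]] [0.01418168 0.         0.         0.         0.        ] [[ 0.99961439 -0.024854   -0.01238357]
 [-0.02629338 -0.70378098 -0.70993027]
 [ 0.00892929  0.70998212 -0.70416309]] [-0.53453052  0.09725681  1.49828264] [ 0.52350301 -1.00859161  1.11746149]
top [[434.7242574    0.         256.01234968]
 [  0.         434.7242574  186.16202118]
 [  0.           0.           1.        ]] [0.02749642 0.         0.         0.         0.        ] [[-0.01888195 -0.99952362  0.02441316]
 [-0.99580872  0.01661505 -0.0899385 ]
 [ 0.08949003 -0.02600905 -0.99564806]] [-0.04016012  0.57890602  1.11540894] [ 0.47590338 -0.02074881  1.16360113]
```

View pics/side0.png

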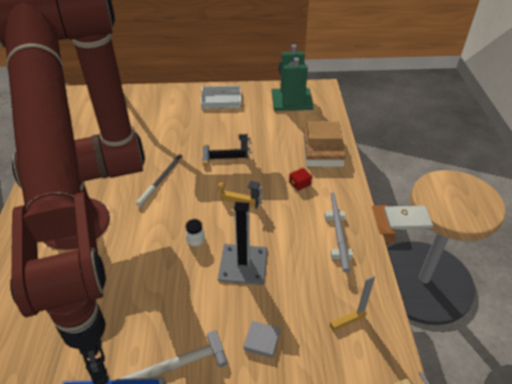

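View pics/top0.png

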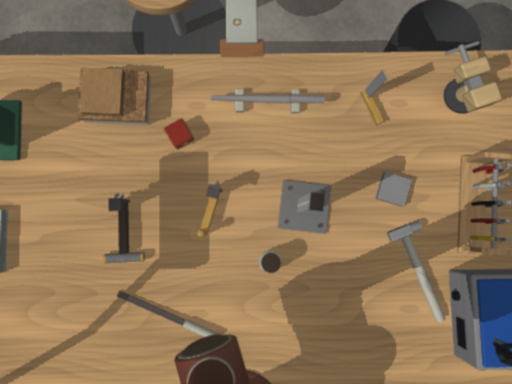

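```bash
python3 - <<'E'
import cv2,numpy as np
s=np.load("side0.npz")["image"][:,:,::-1]; t=np.load("top0.npz")["image"][:,:,::-1]
a=cv2.resize(s[125:290,180:330],None,fx=5,fy=5,interpolation=cv2.INTER_CUBIC)[:,:]; 
cv2.imwrite("pics/s1.png",cv2.resize(s[170:290,180:320],None,fx=5,fy=5,interpolation=cv2.INTER_CUBIC))
cv2.imwrite("pics/s2.png",cv2.resize(s[125:215,180:320],None,fx=5,fy=5,interpolation=cv2.INTER_CUBIC))
cv2.imwrite("pics/t1.png",cv2.resize(t[165:275,220:350],None,fx=5,fy=5,interpolation=cv2.INTER_CUBIC))
cv2.imwrite("pics/t2.png",cv2.resize(t[170:275,85:235],None,fx=5,fy=5,interpolation=cv2.INTER_CUBIC))
E
```

```text
(no output)
```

View pics/s1.png

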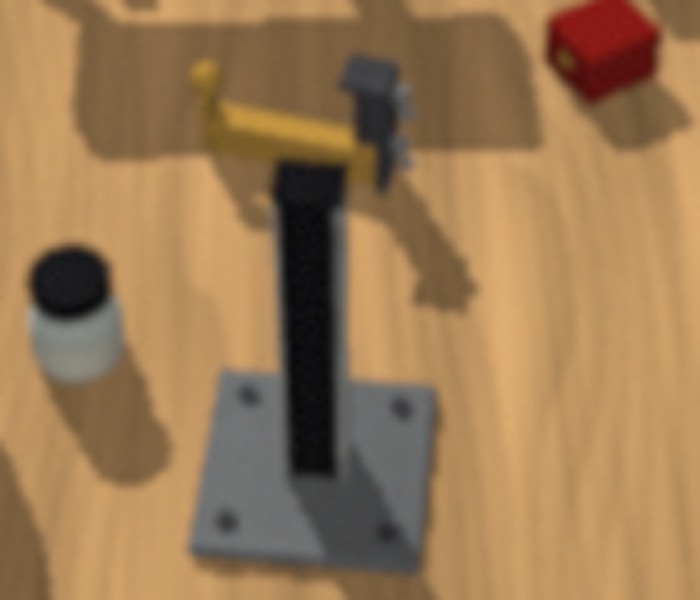

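View pics/s2.png

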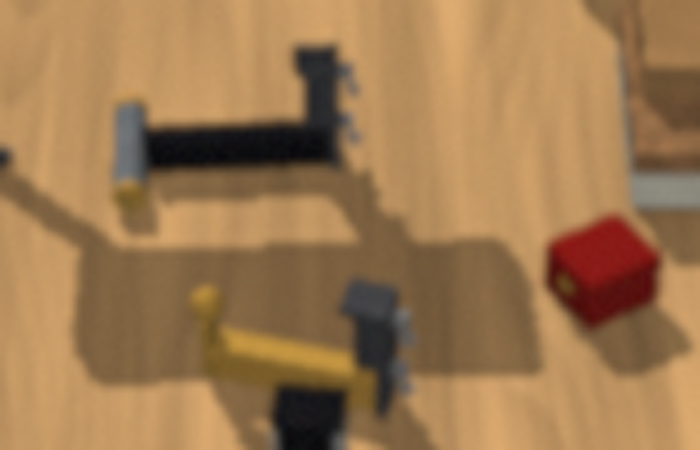

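View pics/t1.png

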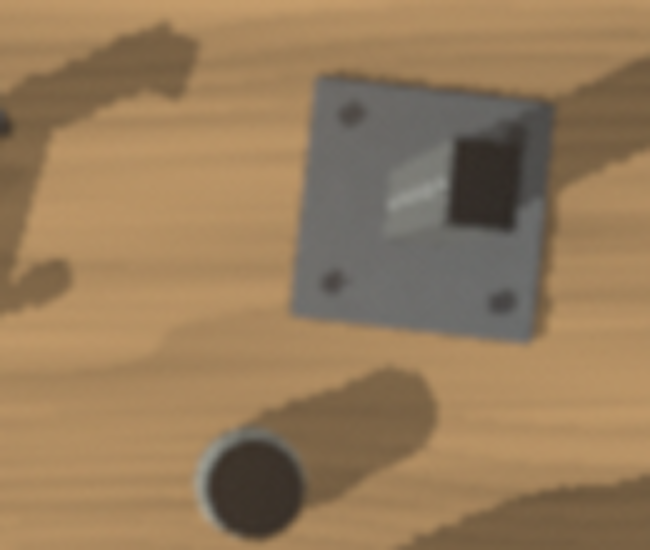

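View pics/t2.png

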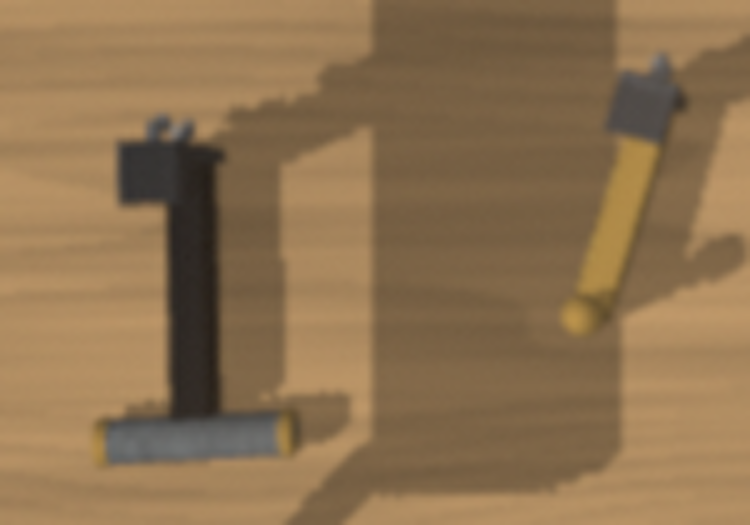

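```bash
cat > h.py <<'E'
import cv2,numpy as np
def ray(f,px):
    u=cv2.undistortPoints(np.array(px,float).reshape(-1,1,2),f["mtx"],f["dist"]).reshape(-1,2)
    d=np.c_[u,np.ones(len(u))]@f["R"]; c=-f["R"].T@f["t"]; return c,d
def onplane(f,px,z):
    c,d=ray(f,px); return c+d*((z-c[2])/d[:,2])[:,None]
def proj(f,X):
    r,_=cv2.Rodrigues(f["R"]); return cv2.projectPoints(np.array(X,float).reshape(-1,3),r,f["t"],f["mtx"],f["dist"])[0].reshape(-1,2)
def tri(fs,pxs):
    A=np.zeros((3,3));b=np.zeros(3)
    for f,p in zip(fs,pxs):
        c,d=ray(f,[p]); d=d[0]/np.linalg.norm(d[0]); P=np.eye(3)-np.outer(d,d); A+=P;b+=P@c
    return np.linalg.solve(A,b)
def R_(q):
    from scipy.spatial.transform import Rotation as S
    return S.from_quat([q[1],q[2],q[3],q[0]]).as_matrix()
E
python3 - <<'E'
from h import *
from plant import readout
t=dict(np.load("top0.npz"));s=dict(np.load("side0.npz"))
print(R_(readout.state()["tool_rot"]).round(3))
I=t["image"].astype(int)
# foot mask by low saturation in window
hsv=cv2.cvtColor(t["image"],cv2.COLOR_RGB2HSV)
m=((hsv[...,1]<60)).astype(np.uint8); w=np.zeros_like(m); w[172:240,270:340]=1; m*=w
c=max(cv2.findContours(m,0,2)[0],key=cv2.contourArea); 
r=cv2.minAreaRect(c); print(r); bx=cv2.boxPoints(r); P=onplane(t,bx,.010); print(P, P.mean(0)); print([np.linalg.norm(P[i]-P[i-1]) for i in range(4)])
hs=cv2.cvtColor(s["image"],cv2.COLOR_RGB2HSV)
# cap top corners hand (t1 crop 5x, offset 220,165)
k=lambda L,o:[(x/5+o[0]-.4,y/5+o[1]-.4) for x,y in L]
cap=onplane(t,k([(455,137),(522,142),(515,230),(448,224)],(220,165)),.24);print("cap",cap,cap.mean(0))
fs=onplane(s,k([(224,370),(438,385),(420,560),(192,540)],(180,170)),.010);print("foot side",fs,fs.mean(0))
fl=onplane(t,k([(119,143),(183,143),(183,203),(119,203)],(85,170)),.092);print("flange",fl,fl.mean(0))
tb=onplane(t,k([(95,420),(290,408),(297,453),(100,465)],(85,170)),.027);print("tbar",tb,tb.mean(0))
tu=onplane(t,k([(170,204),(213,204),(172,415),(217,411)],(85,170)),.030);print("tube",tu)
fl=onplane(s,k([(293,47),(335,47),(342,66),(299,74)],(180,125)),.092);print("flange side",fl)
E
```

```text
[[-0.922 -0.001  0.388]
 [-0.388  0.002 -0.922]
 [-0.    -1.    -0.002]]
((304.3963317871094, 206.4329376220703), (48.589874267578125, 48.258583068847656), 6.340191841125488)
[[ 0.46826816 -0.10586383  0.01      ]
 [ 0.59554462 -0.12311731  0.01      ]
 [ 0.57899401 -0.25211188  0.01      ]
 [ 0.45177606 -0.23350112  0.01      ]] [ 0.52364571 -0.17864853  0.01      ]
[np.float64(0.12869835705361124), np.float64(0.12844056352582106), np.float64(0.13005199995212355), np.float64(0.12857202554644803)]
cap [[ 0.54444739 -0.16130666  0.24      ]
 [ 0.54181905 -0.18994999  0.24      ]
 [ 0.50430868 -0.18570896  0.24      ]
 [ 0.50736383 -0.15718804  0.24      ]] [ 0.52448474 -0.17353841  0.24      ]
foot side [[ 0.47025497 -0.10775378  0.01      ]
 [ 0.59663791 -0.12350158  0.01      ]
 [ 0.57958686 -0.2462015   0.01      ]
 [ 0.45315189 -0.22864719  0.01      ]] [ 0.52490791 -0.17652601  0.01      ]
flange [[0.54872814 0.31228528 0.092     ]
 [0.54817716 0.28143201 0.092     ]
 [0.51886239 0.2811558  0.092     ]
 [0.51944779 0.31193189 0.092     ]] [0.53380387 0.29670125 0.092     ]
tbar [[0.41139885 0.34274588 0.027     ]
 [0.4152255  0.24407065 0.027     ]
 [0.39230926 0.24036478 0.027     ]
 [0.38860659 0.33988066 0.027     ]] [0.40188505 0.29176549 0.027     ]
tube [[0.52095821 0.30523878 0.03      ]
 [0.52054219 0.28332526 0.03      ]
 [0.41319644 0.30304158 0.03      ]
 [0.41470077 0.28033304 0.03      ]]
flange side [[0.51918704 0.31195485 0.092     ]
 [0.54836311 0.310765   0.092     ]
 [0.5526111  0.28941904 0.092     ]
 [0.52287046 0.2818208  0.092     ]]
```

play_rows:
  slide:
    - [0,0,0]
    - [0,0,0]
    - [0,0,0]
    - [0,0,0]
    - [0,0,0]
    - [0,0,0]
    - [0,0,0]
    - [0,0,0]
    - [0,0,0]
    - [0,0,0]
    - [0,0,0]
    - [0,0,0]
  yaw: [-8.5,-8.5,-8.5,-8.5,-8.5,-8.5,-8.5,-8.5,-8.5,-8.5,-8.5,-8.5]
  grip: [-1,-1,-1,-1,-1,-1,-1,-1,-1,-1,-1,-1]

```text
time: 1.3
tool_pos: [0.2426, -0.5756, 0.2415]
tool_rot: [0.628, -0.627, 0.326, -0.325]
contact_force: [0.4, -0.5, 0.5]
gripper_width: 0.998
```

play_rows:
  slide:
    - [0,0,0]
    - [0,0,0]
    - [0,0,0]
    - [0,0,0]
    - [0,0,0]
    - [0,0,0]
    - [0,0,0]
    - [0,0,0]
  yaw: [-8,-8,-8,-8,-8,-8,-8,-1]
  grip: [-1,-1,-1,-1,-1,-1,-1,-1]

```text
time: 2.1
tool_pos: [0.2426, -0.5756, 0.2416]
tool_rot: [0.707, -0.707, -0.012, 0.012]
contact_force: [-0.4, 0.3, 0.4]
gripper_width: 0.999
```

```bash
cat > go.py <<'E'
import sys
from h import *
from plant import readout
s=readout.state();R=R_(s["tool_rot"])
def rep(target=None,head=None):
    h=np.degrees(np.arctan2(R[1,2],R[0,2]))
    print("t",round(s["time"],2),"pos",s["tool_pos"].round(4),"head",h.round(2),"F",s["contact_force"].round(2),"w",round(s["gripper_width"],3),"q",s["joint_pos"].round(2),"ydown",R[:,1].round(3))
    if target is not None: print("slide cm",(R.T@(np.array(target)-s["tool_pos"])*100).round(2))
    if head is not None: print("yaw",round((h-head+180)%360-180,2))
if __name__=="__main__":
    a=[float(x) for x in sys.argv[1:]]
    rep(a[:3] if len(a)>=3 else None,a[3] if len(a)>3 else None)
E
python3 go.py .465 .2946 .15 91.8
```

```text
t 2.1 pos [ 0.2426 -0.5756  0.2416] head 91.89 F [-0.4   0.32  0.4 ] w 0.999 q [-1.29  0.05  1.61  0.    1.48 -2.89] ydown [-0.     0.001 -1.   ]
slide cm [25.09  9.25 86.23]
yaw 0.09
```

play_rows:
  slide:
    - [2,0,2]
    - [2,0,4]
    - [2,0,4]
    - [2,0,4]
    - [1,0,4]
    - [1,0,4]
    - [1,0,4]
    - [1,0,4]
    - [1,0,4]
    - [1,0,4]
    - [1,0,4]
    - [1,0,4]
  yaw: [0,0,0,0,0,0,0,0,0,0,0,0]
  grip: [-1,-1,-1,-1,-1,-1,-1,-1,-1,-1,-1,-1]

```text
time: 3.3
tool_pos: [0.3876, -0.1094, 0.2422]
tool_rot: [-0.707, 0.707, 0.01, -0.01]
contact_force: [0.5, -0.8, 0.5]
gripper_width: 1.001
```

play_rows:
  slide:
    - [1,0,4]
    - [1,0,4]
    - [1,0,4]
    - [1,0,4]
    - [1,0,4]
    - [1,0,4]
    - [1,0,4]
    - [1,1,4]
    - [1,2,4]
    - [0,2,2]
    - [0,2,1]
    - [0,1,0]
  yaw: [0,0,0,0,0,0,0,0,0,0,0,0]
  grip: [-1,-1,-1,-1,-1,-1,-1,-1,-1,-1,-1,-1]

```text
time: 4.5
tool_pos: [0.4637, 0.2823, 0.1597]
tool_rot: [-0.707, 0.707, 0.01, -0.013]
contact_force: [-0.1, -0.5, -1.4]
gripper_width: 0.996
```

```bash
python3 go.py .465 .2946 .12 91.8
```

```text
t 4.5 pos [0.4637 0.2823 0.1597] head 91.85 F [-0.09 -0.51 -1.35] w 0.996 q [ 0.41 -0.08  1.88  0.    1.34 -1.19] ydown [-0.004 -0.001 -1.   ]
slide cm [0.18 3.97 1.23]
yaw 0.05
```

play_rows:
  slide:
    - [0.2,2,1.2]
    - [0,2,0]
    - [0,0,0]
    - [0,0,0]
  yaw: [0,0,0,0]
  grip: [-1,-1,-1,-1]

```text
time: 4.9
tool_pos: [0.4668, 0.2931, 0.1226]
tool_rot: [-0.707, 0.707, 0.011, -0.011]
contact_force: [1.1, 0.3, -0.0]
gripper_width: 1.002
```

```bash
python3 go.py .465 .2946 .015 91.8; python3 - <<'E'
from plant import cams
import cv2,numpy as np
for n in("side","top"):
    f=cams.grab_frame(n); np.savez(f"{n}1.npz",**f); i=f["image"][:,:,::-1]
    i=i[100:210,160:320] if n=="side" else i[160:290,70:230]
    cv2.imwrite(f"pics/{n}1.png",cv2.resize(i,None,fx=4,fy=4,interpolation=cv2.INTER_CUBIC))
E
```

```text
t 4.9 pos [0.4668 0.2931 0.1226] head 91.76 F [ 1.06  0.31 -0.02] w 1.002 q [ 0.43 -0.02  1.89 -0.    1.27 -1.18] ydown [-0. -0. -1.]
slide cm [-0.17 10.76  0.16]
yaw -0.04
```

View pics/side1.png

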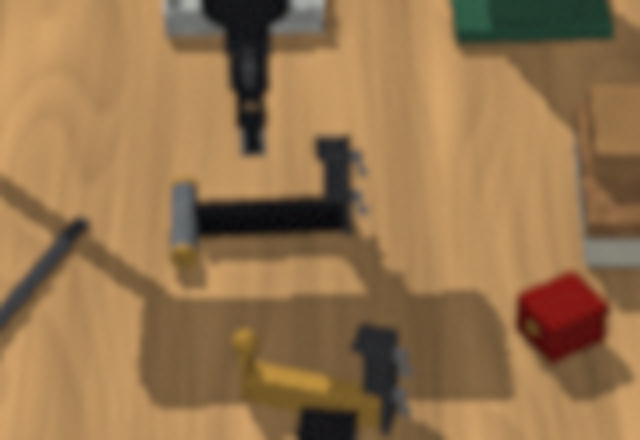

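View pics/top1.png

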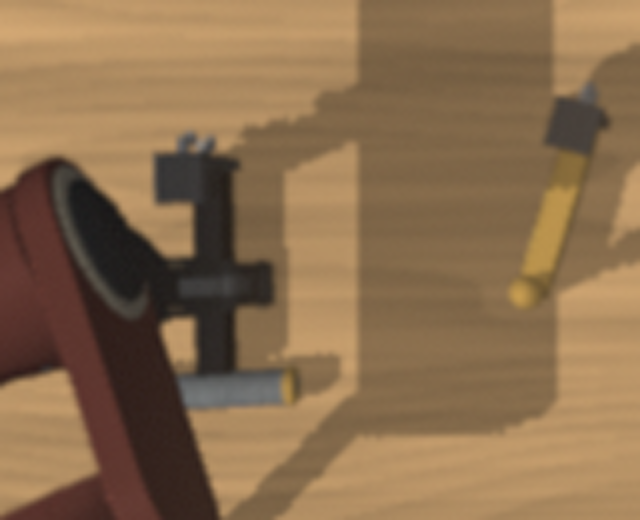

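play_rows:
  slide:
    - [-0.2,2.5,0.2]
    - [0,2.5,0]
    - [0,2,0]
    - [0,2,0]
    - [0,1.2,0]
    - [0,0.5,0]
    - [0,0,0]
    - [0,0,0]
  yaw: [0,0,0,0,0,0,0,0]
  grip: [-1,-1,-1,-1,-1,-1,-1,-1]

```text
time: 5.8
tool_pos: [0.4656, 0.296, 0.0166]
tool_rot: [0.707, -0.707, -0.012, 0.011]
contact_force: [1.2, 0.2, 0.1]
gripper_width: 1.002
```

```bash
python3 go.py .465 .2946 .015 91.8
```

```text
t 5.8 pos [0.4656 0.296  0.0166] head 91.84 F [1.2  0.17 0.14] w 1.002 q [ 0.43  0.13  1.94 -0.    1.07 -1.17] ydown [ 0.002  0.001 -1.   ]
slide cm [-0.07  0.16 -0.14]
yaw 0.04
```

play_rows:
  slide:
    - [0,0.15,-0.1]
    - [0,0,0]
    - [0,0,0]
    - [0,0,0]
    - [0,0,0]
    - [0,0,0]
    - [0,0,0]
    - [0,0,0]
    - [0,0,0]
    - [0,0,0]
  yaw: [0,0,0,0,0,0,0,0,0,0]
  grip: [1,1,1,1,1,1,1,1,1,1]

```text
time: 6.8
tool_pos: [0.465, 0.2949, 0.0142]
tool_rot: [0.707, -0.707, -0.012, 0.011]
contact_force: [0.1, 1.1, 4.5]
gripper_width: 0.222
```

```bash
python3 go.py .465 .2946 .015 91.8
```

```text
t 6.8 pos [0.465  0.2949 0.0142] head 91.85 F [0.06 1.06 4.48] w 0.222 q [ 0.43  0.13  1.94  0.    1.07 -1.17] ydown [ 0.001  0.    -1.   ]
slide cm [-0.   -0.08 -0.03]
yaw 0.05
```

play_rows:
  slide:
    - [0,-1,0]
    - [0,-2,0]
    - [0,-3,0]
    - [0,-3,0]
    - [0,-3,0]
    - [0,-3,0]
    - [0,-2,0]
    - [0,0,-2]
    - [0,0,-3]
    - [0,0,-3]
    - [0,0,-3]
    - [0,0,-3]
  yaw: [0,0,0,0,0,0,0,0,0,0,0,0]
  grip: [1,1,1,1,1,1,1,1,1,1,1,1]

```text
time: 8.0
tool_pos: [0.4677, 0.1533, 0.1823]
tool_rot: [-0.707, 0.707, 0.01, -0.013]
contact_force: [-0.4, -0.6, -4.0]
gripper_width: 0.221
```

play_rows:
  slide:
    - [0,0,0]
    - [0,0,0]
    - [0,0,0]
    - [0,0,0]
    - [0,0,0]
    - [0,0,0]
    - [0,0,0]
    - [0,0,0]
    - [0,0,0]
    - [0,0,0]
    - [0,0,0]
    - [0,0,0]
  yaw: [5,8.5,8.5,8.5,8.5,8.5,8.5,8.5,8.5,8.5,8.5,5]
  grip: [1,1,1,1,1,1,1,1,1,1,1,1]

```text
time: 9.2
tool_pos: [0.4679, 0.1544, 0.1823]
tool_rot: [0.484, -0.486, 0.515, -0.514]
contact_force: [-0.5, 1.0, -3.1]
gripper_width: 0.222
```

```bash
python3 go.py .5429 -.0349 .175 -7.5;python3 - <<'E'
from plant import cams
import cv2,numpy as np
for n in("side","top"):
    f=cams.grab_frame(n); np.savez(f"{n}2.npz",**f); i=f["image"][:,:,::-1]
    cv2.imwrite(f"pics/{n}2.png",i)
E
```

```text
t 9.2 pos [0.4679 0.1544 0.1823] head -3.43 F [-0.47  0.96 -3.1 ] w 0.222 q [ 0.17 -0.22  1.97 -0.    1.39  0.23] ydown [-0.003 -0.001 -1.   ]
slide cm [18.45  0.71  8.62]
yaw 4.07
```

View pics/side2.png

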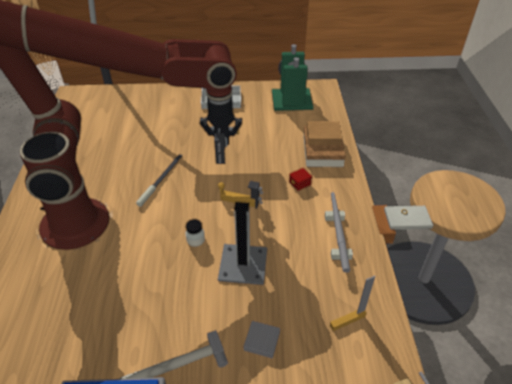

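View pics/top2.png

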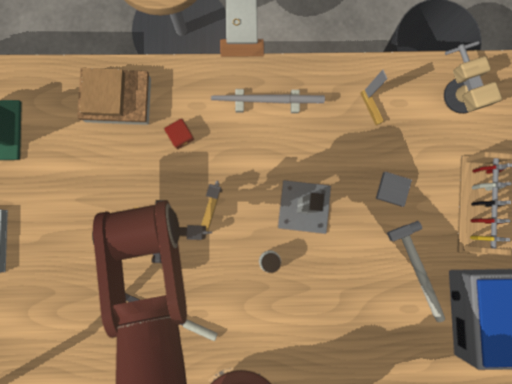

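play_rows:
  slide:
    - [0,0,2]
    - [1,0,3]
    - [2,0,3]
    - [3,0,0]
    - [3,0,0]
    - [3,0,0]
    - [2,0,0]
    - [1,0,0]
    - [0,0.7,0]
    - [0,0,0]
    - [0,0,0]
  yaw: [4,0,0,0,0,0,0,0,0,0,0]
  grip: [1,1,1,1,1,1,1,1,1,1,1]

```text
time: 10.4
tool_pos: [0.5297, -0.0017, 0.176]
tool_rot: [0.468, -0.468, 0.53, -0.529]
contact_force: [-0.4, -0.2, -2.8]
gripper_width: 0.223
```

```bash
python3 go.py .5429 -.0349 .175 -7.5;python3 - <<'E'
from plant import cams
import cv2,numpy as np
for n in("side","top"):
    f=cams.grab_frame(n); np.savez(f"{n}3.npz",**f); i=f["image"][:,:,::-1]
    i=i[130:290,170:330] if n=="side" else i[150:270,190:350]
    cv2.imwrite(f"pics/{n}3.png",cv2.resize(i,None,fx=3.75 if n=="side" else 5,fy=3.75 if n=="side" else 5,interpolation=cv2.INTER_CUBIC))
E
```

```text
t 10.4 pos [ 0.5297 -0.0017  0.176 ] head -7.07 F [-0.36 -0.17 -2.83] w 0.223 q [-0.14 -0.13  1.9   0.    1.37 -0.02] ydown [-0.001  0.001 -1.   ]
slide cm [3.13 0.1  1.72]
yaw 0.43
```

View pics/side3.png

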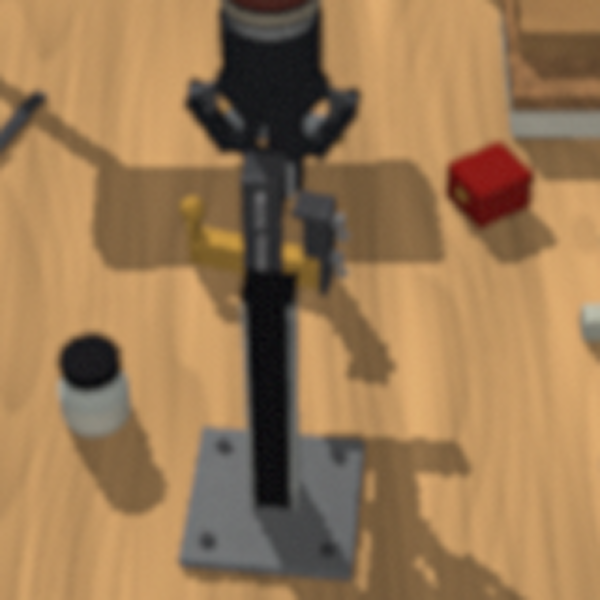

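View pics/top3.png

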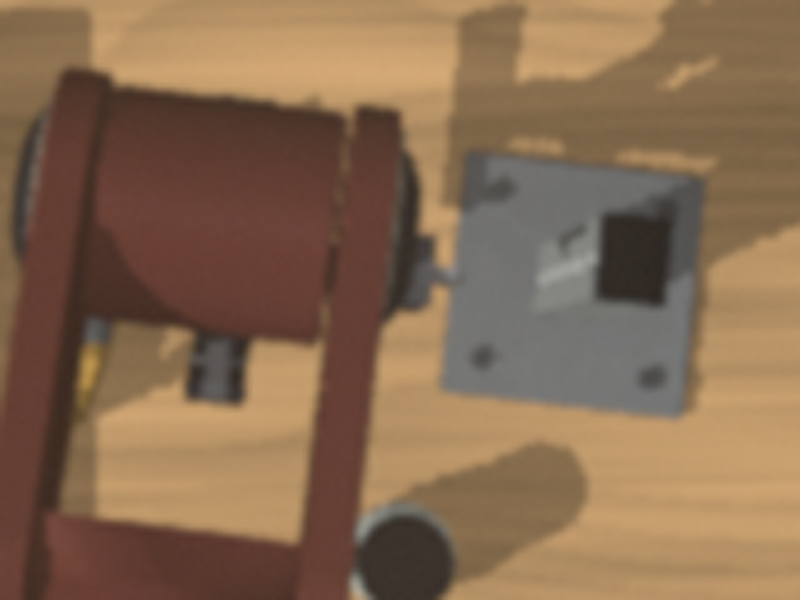

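play_rows:
  slide:
    - [1,0,1]
    - [1,0,0.7]
    - [0,0,0]
    - [0,0,0]
    - [0,0,0]
  yaw: [0.4,0,0,0,0]
  grip: [1,1,1,1,1]

```text
time: 11.0
tool_pos: [0.5443, -0.0247, 0.1767]
tool_rot: [0.466, -0.466, 0.532, -0.532]
contact_force: [-0.0, 0.2, -4.2]
gripper_width: 0.225
```

```bash
python3 go.py .5429 -.0349 .175 -7.5;python3 - <<'E'
from plant import cams
import cv2,numpy as np
for n in("side","top"):
    f=cams.grab_frame(n); np.savez(f"{n}4.npz",**f); i=f["image"][:,:,::-1]
    i=i[160:220,215:285] if n=="side" else i[160:240,260:340]
    k=9 if n=="side" else 7
    cv2.imwrite(f"pics/{n}4.png",cv2.resize(i,None,fx=k,fy=k,interpolation=cv2.INTER_CUBIC))
E
```

```text
t 11.0 pos [ 0.5443 -0.0247  0.1767] head -7.57 F [-0.01  0.17 -4.24] w 0.225 q [-0.18 -0.09  1.86  0.    1.37 -0.05] ydown [-0.  0. -1.]
slide cm [ 1.03  0.17 -0.  ]
yaw -0.07
```

View pics/side4.png

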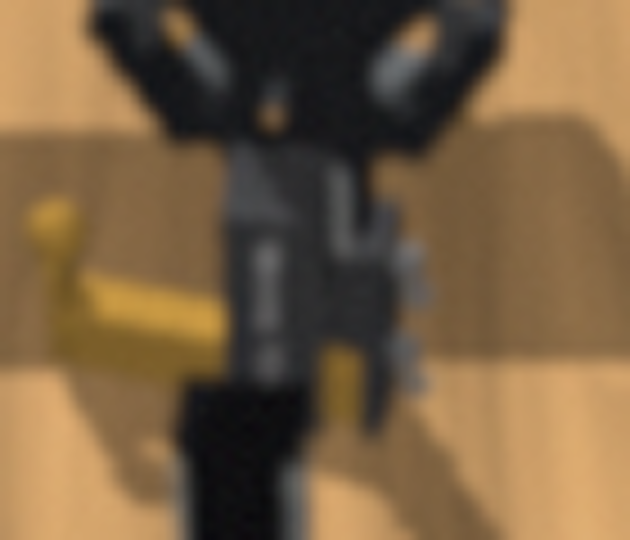

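View pics/top4.png

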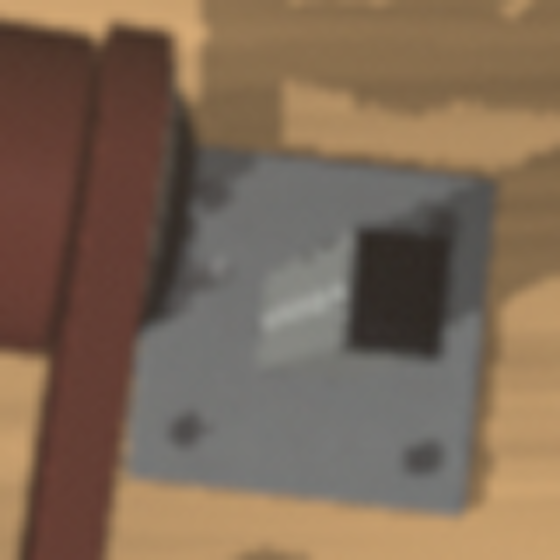

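```bash
python3 - <<'E'
from h import *
f=dict(np.load("side4.npz"));g=f["image"].astype(int)
print("cols 232..256")
for r in list(range(174,216,2)): print(r,g[r,232:258].mean(1).astype(int), )
E
```

```text
cols 232..256
174 [86 52 28 27 24 27 27 25 28 27 24 30 41 50 39 25 24 22 24 24 26 25 25 25
 24 25]
176 [95 84 74 71 74 76 68 56 50 55 54 43 36 35 39 41 40 38 34 32 28 23 24 25
 30 36]
178 [99 97 93 94 95 95 92 84 73 70 68 63 50 45 44 46 45 47 45 54 59 49 32 31
 57 79]
180 [100  96  95  94  95  94  94  90  80  72  72  68  65  56  48  46  45  44
  44  62  80  75  46  37  64  88]
182 [99 96 95 95 95 95 93 87 79 75 74 73 72 67 58 49 44 44 42 60 79 77 50 34
 54 74]
184 [99 97 94 95 95 94 87 76 63 60 62 61 62 65 63 57 50 45 44 60 78 78 50 36
 53 65]
186 [99 97 96 95 96 94 86 71 53 45 46 54 63 63 54 47 46 45 44 58 80 84 66 60
 68 68]
188 [99 97 96 95 95 94 88 75 55 47 53 78 98 91 66 48 45 44 42 46 62 69 64 61
 61 61]
190 [100  96  96  95  97  94  88  74  55  46  50  72  88  80  59  46  45  46
  42  36  40  43  43  41  43  42]
192 [125 121 116 111 107 104  97  81  56  44  50  67  83  76  56  47  46  47
  43  40  42  42  45  46  43  38]
194 [140 139 138 137 136 136 130 109  72  47  50  71  86  80  58  45  45  46
  47  44  42  44  45  44  42  39]
196 [118 120 122 128 132 136 134 115  76  47  4
[... 232 characters left out ...]
]
202 [91 88 77 59 46 44 43 39 36 29 31 38 49 50 40 34 32 42 58 77 85 87 78 61
 45 42]
204 [99 92 73 45 26 21 18 17 16 15 15 16 14 13 16 13 21 36 59 75 86 85 76 60
 44 47]
206 [98 87 63 38 23 18 15 15 14 15 17 15 16 14 14 15 22 37 59 79 90 89 79 58
 48 60]
208 [106  90  57  28  21  16  16  16  14  14  15  13  15  16  14  22  39  60
  80  95 103 102  93  77  73  81]
210 [127 118  88  49  24  14  16  17  15  14  18  15  15  17  23  35  58  85
  99 106 105 104 100  97  95  94]
212 [102 109 102  72  35  14  14  16  15  17  17  14  15  26  53  77  95 113
 124 122 117 110 103  99  95  95]
214 [ 97  99  96  74  39  18  13  17  16  14  17  15  16  32  60  87 106 129
 151 160 160 153 142 133 120 106]
```

```bash
cat > lat.py <<'E'
from h import *
a=np.radians(-97.5); X=np.array([np.cos(a),np.sin(a),0]);Y=np.array([-np.sin(a),np.cos(a),0]);O=np.array([.5267,-.1578,0])
def lat(f,px,xp):
    c,d=ray(f,[px]);d=d[0];s=(xp-(c-O)@X)/(d@X);P=c+s*d-O;return (np.array([P@X,P@Y,P[2]])*1000).round(1)
E
python3 - <<'E'
from lat import *
f=dict(np.load("side4.npz"))
print("capL",lat(f,(234.3,206),.030),lat(f,(234.5,208),.030),"capR",lat(f,(249.7,204),0),lat(f,(249.7,206),0))
tcp=np.array([.5443,-.0247,.1767])-O; print("tcp post",tcp@X,tcp@Y)
h=tcp@X+.084; print("heel x",h)
for u,v in((239.2,188),(239.2,192),(239.5,194),(239.6,196),(239.6,200)):print("heelL",lat(f,(u,v),h))
for u,v in((244.2,190),(244.2,194),(244.6,200)):print("claw",lat(f,(u,v),h+.015),lat(f,(u,v),h+.010))
t=dict(np.load("top0.npz"))
g=t["image"].astype(int).mean(2).astype(int)
print(g[188:216,306:330])
E
```

```text
capL [ 30.  -17.  252.3] [ 30.  -16.7 245.1] capR [ -0.   18.6 231.9] [ -0.   18.5 224.4]
tcp post -0.1342585720319271 7.63933756902542e-05
heel x -0.05025857203192709
heelL [-50.3 -14.3 237.5]
heelL [-50.3 -14.6 222.6]
heelL [-50.3 -13.9 215.1]
heelL [-50.3 -13.8 207.5]
heelL [-50.3 -14.2 192.1]
claw [-35.3   0.8 246.1] [-4.030e+01  1.000e-01  2.412e+02]
claw [-35.3   0.5 231.4] [-4.030e+01 -1.000e-01  2.264e+02]
claw [-35.3   1.3 208.9] [-40.3   0.7 203.7]
[[102 103 102 101 101 101 101 101 101 102 102 102 101  98  94  93  92  86
   78  76  75  76  75  77]
 [104 103 102 101 101 101 101 101 102 101 101 100  97  89  81  78  75  73
   72  74  76  77  76  75]
 [103 103 104 103 102 101 100 101 100  97  95  92  87  80  75  69  63  61
   64  71  76  76  77  76]
 [104 103 104 103 100  95  94  93  92  88  81  80  78  77  72  65  58  57
   59  66  74  76  76  76]
 [103 104 105 104  95  81  74  73  72  70  68  67  70  70  67  60  56  56
   58  68  74  76  76  79]
 [105 106 110 110  94  65  54  53  53  53  52  52  54  58  58  55  51  52
   58  69  76  77  76  78]
 [109 113 117 115  94  61  45  
[... 1491 characters left out ...]
15 101  81  67  58  56  54  54  53  50  48  47  46  44  44  57  85
  103 106 107 102  93  85]
 [111 109 101  94  88  83  81  81  80  77  73  68  66  63  57  56  67  89
  104 108 106 101  91  84]
 [107 106 105 104 103 103 102 103 103 101  97  92  91  87  84  79  87  99
  105 107 106 100  89  85]
 [107 106 106 107 107 107 107 107 107 107 106 104 104 102 101 101 103 103
  107 107 107  98  88  88]
 [106 105 104 105 106 107 106 107 106 106 106 105 105 105 105 106 106 107
  106 106 106  98  89  91]
 [105 104 106 107 106 106 106 107 107 106 105 105 105 105 105 105 105 106
  105 106 107  98  87  92]
 [107 106 108 106 107 107 106 107 106 106 106 106 105 104 105 105 105 106
  106 106 106  97  87  93]]
```

```bash
python3 - <<'E'
from lat import *
f=dict(np.load("side4.npz"))
def pl(f,p,z): P=onplane(f,[p],z)[0]-O; return (np.array([P@X,P@Y])*1000).round(1)
for p in((234.6,203),(234.5,204),(234.3,206),(234.2,208),(250,203),(249.7,204),(249.7,206)):print(p,pl(f,p,.24),pl(f,p,.236))
t=dict(np.load("top0.npz"));g=t["image"].mean(2)
# top view: cap edges subpixel: near edge (rows) for cols, far edge by cols
for c in range(312,321):
    col=g[:,c]; 
    r1=np.interp(75,[col[r] for r in range(208,213)],range(208,213))
    print(c,r1.round(2),pl(t,(c,r1),.24))
for r in range(196,207):
    row=g[r]; th=82; u=np.interp(-th,-row[308:312],range(308,312)); u2=np.interp(60,row[320:326],range(320,326));print(r,u.round(2),pl(t,(u,r),.24),pl(t,(u2,r),.24))
for c in range(311,319):
    col=g[:,c]; r1=np.interp(-72,-col[188:196],range(188,196)); print("top",c,r1.round(2),pl(t,(c,r1),.24))
E
```

```text
(234.6, 203) [  7.8 -19.3] [  4.  -19.9]
(234.5, 204) [ 11.4 -19.1] [  7.6 -19.7]
(234.3, 206) [ 18.4 -18.8] [ 14.6 -19.4]
(234.2, 208) [ 25.3 -18.2] [ 21.6 -18.8]
(250, 203) [ 4.2 19.8] [ 0.3 19.4]
(249.7, 204) [ 7.7 19.4] [ 3.9 19. ]
(249.7, 206) [14.7 20.1] [10.9 19.7]
312 209.75 [  7.9 -19.3]
313 209.78 [ 10.1 -19.1]
314 209.81 [ 12.2 -19. ]
315 209.89 [ 14.3 -18.9]
316 210.06 [ 16.5 -19. ]
317 210.27 [ 18.6 -19.2]
318 210.35 [ 20.8 -19.1]
319 210.47 [ 22.9 -19.2]
320 210.67 [ 25.1 -19.3]
196 310.1 [1.  9.4] [30.2 12.8]
197 310.03 [1.  7.3] [30.2 10.6]
198 309.92 [1.  5.1] [30.3  8.5]
199 309.78 [0.9 3. ] [30.6  6.3]
200 309.75 [1.1 0.8] [30.6  4.2]
201 309.73 [ 1.2 -1.3] [30.7  2. ]
202 309.67 [ 1.3 -3.4] [30.6 -0.1]
203 309.43 [ 1.  -5.6] [30.6 -2.3]
204 309.41 [ 1.2 -7.8] [30.5 -4.4]
205 309.35 [ 1.3 -9.9] [30.3 -6.6]
206 309.12 [  1.  -12.1] [29.4 -8.8]
top 311 192.6 [ 2.1 16.9]
top 312 192.13 [ 4.2 18.1]
top 313 192.07 [ 6.3 18.5]
top 314 192.02 [ 8.4 18.8]
top 315 191.89 [10.5 19.4]
top 316 191.74 [12.6 19.9]
top 317 191.67 [14.7 20.3]
top 318 191.75 [16.9 20.4]
```

play_rows:
  slide:
    - [1,1,0]
    - [1,0.85,0]
    - [0.8,0,0]
    - [0,0,0]
    - [0,0,0]
    - [0,0,0]
  yaw: [0,0,0,0,0,0]
  grip: [1,1,1,1,1,1]

```text
time: 11.7
tool_pos: [0.5409, -0.0524, 0.1587]
tool_rot: [-0.466, 0.466, -0.532, 0.532]
contact_force: [-0.6, 0.4, -3.0]
gripper_width: 0.224
```

```bash
cat > p.py <<'E'
from lat import *
from go import s,R,rep
rep()
T=s["tool_pos"]-O; print("TCP in post mm x,y,z",(np.array([T@X,T@Y,T[2]])*1000).round(2),"heel gap",round(-(T@X+.084)*1000,1), "F post",np.round([s["contact_force"]@X,s["contact_force"]@Y],2))
E
python3 p.py; python3 - <<'E'
from plant import cams
import cv2,numpy as np
for n in("side","top"):
    f=cams.grab_frame(n); np.savez(f"{n}5.npz",**f); i=f["image"][:,:,::-1]
    i=i[160:220,215:285] if n=="side" else i[160:240,260:340]
    k=9 if n=="side" else 7
    cv2.imwrite(f"pics/{n}5.png",cv2.resize(i,None,fx=k,fy=k,interpolation=cv2.INTER_CUBIC))
E
```

```text
t 11.7 pos [ 0.5409 -0.0524  0.1587] head -7.56 F [-0.6   0.43 -2.99] w 0.224 q [-0.23 -0.08  1.88  0.    1.33 -0.1 ] ydown [ 0.001  0.    -1.   ]
TCP in post mm x,y,z [-106.31    0.38  158.74] heel gap 22.3 F post [-0.35 -0.65]
```

View pics/side5.png

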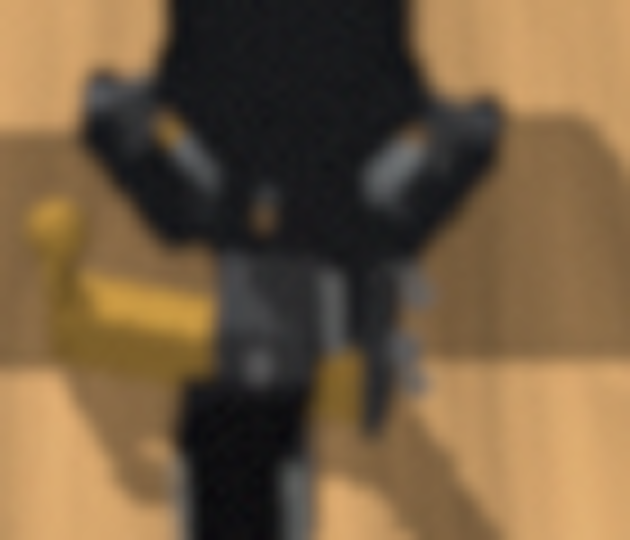

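View pics/top5.png

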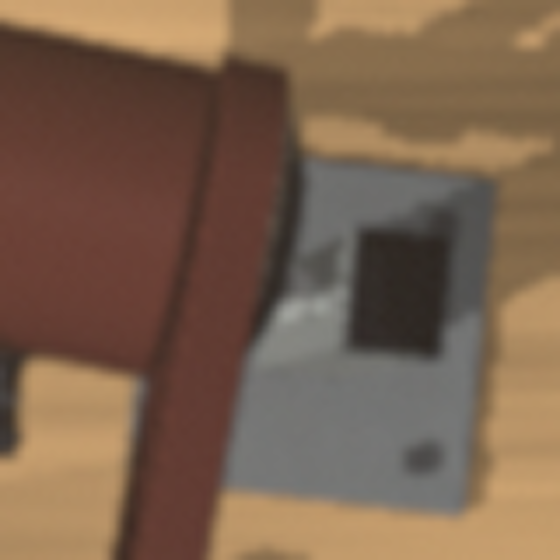

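```bash
python3 - <<'E'
from lat import *
f=dict(np.load("side5.npz"));g=f["image"].astype(int)
for r in range(186,206): print(r,g[r,232:258].mean(1).astype(int))
h=-.0223
for r in (194,196,198,200,201):
    row=g[r].mean(1); 
    bg=row[235:238].mean(); th=(bg+46)/2; u=np.interp(-th,-row[236:243],range(236,243)); print(r,u.round(2),"L",lat(f,(u,r),h))
for r in (200,201):
    row=g[r].mean(1); th=(45+88)/2; u=np.interp(th,row[247:253],range(247,253)); print(r,u.round(2),"R",lat(f,(u,r),h-.008))
E
```

```text
186 [60 41 33 31 37 35 30 27 25 25 25 31 33 31 27 25 27 25 23 24 26 27 26 26
 25 25]
187 [81 64 57 58 61 57 44 33 36 33 30 27 29 31 29 28 28 27 26 25 25 25 24 26
 25 27]
188 [94 85 81 82 83 78 64 54 54 53 45 39 38 38 37 35 35 36 31 30 24 23 26 27
 28 30]
189 [100  97  96  94  96  91  78  67  66  65  58  49  46  44  44  43  43  43
  44  45  36  29  26  28  30  39]
190 [100  98  97  96  97  95  84  73  71  71  62  49  47  45  44  46  45  48
  59  66  60  39  27  30  39  40]
191 [110 106 102 101  99  97  89  77  73  72  63  52  48  44  47  46  44  48
  65  81  75  49  28  31  38  39]
192 [126 122 117 114 109 105  97  82  74  71  67  58  51  46  47  45  45  47
  64  83  79  52  30  30  35  40]
193 [138 136 134 129 126 121 108  87  74  71  70  65  57  49  45  44  44  47
  61  82  80  54  30  32  37  39]
194 [141 141 140 139 138 132 114  87  73  71  72  69  65  54  47  46  45  46
  60  81  80  56  31  33  38  40]
195 [136 138 137 140 140 132 110  83  71  69  70  70  67  59  51  48  45  45
  60  80  80  55  32  33  40  39]
196 [119 122 124 129 134 124 102  74  62  62  63  62  65  60  55  50
[... 388 characters left out ...]
 92 91 81 62
 46 49]
201 [89 88 83 75 69 64 55 45 41 45 63 76 74 57 46 44 44 47 63 82 90 90 81 63
 44 44]
202 [94 89 78 59 47 43 36 33 32 36 50 59 57 43 39 36 36 43 62 82 89 89 80 62
 46 43]
203 [99 92 78 51 31 27 27 26 25 27 31 35 34 27 27 27 25 40 63 83 88 86 78 59
 43 43]
204 [100  93  74  46  27  24  22  20  18  23  20  22  22  19  21  19  23  42
  66  83  88  86  77  59  45  48]
205 [98 90 71 41 24 19 17 12 19 16 16 16 16 15 14 16 25 50 72 86 89 86 77 60
 45 52]
194 238.86 L [-22.3 -11.8 243.2]
196 238.53 L [-22.3 -12.8 235.7]
198 238.25 L [-22.3 -13.7 228.2]
200 242.0 L [-22.3  -4.  221.6]
201 242.0 L [-22.3  -4.1 217.9]
200 250.39 R [-30.3  17.3 215.5]
201 250.15 R [-30.3  16.6 211.7]
```

```bash
python3 - <<'E'
from lat import *
f=dict(np.load("side5.npz"));h=-.0223
for x in (0,.007,.015): print(lat(f,(243.4,200),h+x))
# expected rows and px
for nm,(x,y,z) in dict(capFL=(0,-.018,.24),capFR=(0,.018,.24),capBL=(.03,-.018,.24),heelTL=(h,-.015,.236),clawtop_heel=(h,0,.228),clawtop_tip=(h+.013,0,.226),heelR=(h-.008,.015,.225)).items(): print(nm,proj(f,O+x*X+y*Y+[0,0,z]).round(2))
E
```

```text
[-22.3  -0.3 222. ]
[-15.3   0.6 229.2]
[ -7.3   1.6 237.5]
capFL [[235.48 200.84]]
capFR [[249.46 201.79]]
capBL [[234.05 209.35]]
heelTL [[237.7  195.86]]
clawtop_heel [[243.48 198.4 ]]
clawtop_tip [[242.95 202.5 ]]
heelR [[249.51 197.42]]
```

play_rows:
  slide:
    - [0.2,0.05,-0.08]
    - [0.2,0,0]
    - [0.2,0,0]
    - [0.2,0,0]
    - [0.2,0,0]
    - [0,0,0]
  yaw: [0,0,0,0,0,0]
  grip: [1,1,1,1,1,1]

```text
time: 12.4
tool_pos: [0.5386, -0.0625, 0.1578]
tool_rot: [-0.466, 0.466, -0.532, 0.532]
contact_force: [0.1, -0.6, -3.9]
gripper_width: 0.219
```

```bash
python3 p.py
```

```text
t 12.4 pos [ 0.5386 -0.0625  0.1578] head -7.57 F [ 0.11 -0.61 -3.9 ] w 0.219 q [-0.25 -0.08  1.89 -0.    1.33 -0.12] ydown [ 0. -0. -1.]
TCP in post mm x,y,z [-96.05  -0.67 157.82] heel gap 12.0 F post [0.59 0.19]
```

play_rows:
  slide:
    - [0.15,0,0.02]
    - [0.15,0,0]
    - [0.15,0,0]
    - [0.15,0,0]
    - [0,0,0]
  yaw: [0,0,0,0,0]
  grip: [1,1,1,1,1]

```text
time: 12.9
tool_pos: [0.538, -0.0684, 0.1578]
tool_rot: [-0.466, 0.466, -0.532, 0.532]
contact_force: [0.8, -0.1, -3.2]
gripper_width: 0.219
```

```bash
python3 p.py
```

```text
t 12.9 pos [ 0.538  -0.0684  0.1578] head -7.57 F [ 0.79 -0.05 -3.21] w 0.219 q [-0.26 -0.08  1.89 -0.    1.33 -0.13] ydown [-0. -0. -1.]
TCP in post mm x,y,z [-90.11  -0.51 157.8 ] heel gap 6.1 F post [-0.05  0.79]
```

play_rows:
  slide:
    - [0.15,0,0]
    - [0.15,0,0]
    - [0.1,0,0]
    - [0,0,0]
  yaw: [0,0,0,0]
  grip: [1,1,1,1]

```text
time: 13.3
tool_pos: [0.5375, -0.0723, 0.1578]
tool_rot: [-0.466, 0.466, -0.532, 0.532]
contact_force: [0.3, 0.3, -3.5]
gripper_width: 0.222
```

```bash
python3 p.py
```

```text
t 13.3 pos [ 0.5375 -0.0723  0.1578] head -7.56 F [ 0.3   0.34 -3.51] w 0.222 q [-0.27 -0.08  1.89 -0.    1.33 -0.14] ydown [ 0. -0. -1.]
TCP in post mm x,y,z [-86.17  -0.5  157.82] heel gap 2.2 F post [-0.37  0.25]
```

play_rows:
  slide:
    - [0.1,0,0]
    - [0.1,0,0]
    - [0.05,0,0]
    - [0,0,0]
  yaw: [0,0,0,0]
  grip: [1,1,1,1]

```text
time: 13.7
tool_pos: [0.5372, -0.0741, 0.1578]
tool_rot: [0.466, -0.466, 0.532, -0.532]
contact_force: [1.3, 3.2, -4.6]
gripper_width: 0.218
```

```bash
python3 p.py
```

```text
t 13.7 pos [ 0.5372 -0.0741  0.1578] head -7.55 F [ 1.28  3.21 -4.55] w 0.218 q [-0.27 -0.08  1.89  0.    1.33 -0.14] ydown [ 0.     0.001 -1.   ]
TCP in post mm x,y,z [-84.33  -0.53 157.77] heel gap 0.3 F post [-3.35  0.85]
```

play_rows:
  slide:
    - [-0.05,0.2,0]
    - [0,0.2,0]
    - [0,0.2,0]
    - [0,0.1,0]
    - [0,0,0]
  yaw: [0,0,0,0,0]
  grip: [1,1,1,1,1]

```text
time: 14.2
tool_pos: [0.537, -0.074, 0.1504]
tool_rot: [0.466, -0.466, 0.532, -0.532]
contact_force: [0.3, 2.0, -5.2]
gripper_width: 0.222
```

```bash
python3 p.py
```

```text
t 14.2 pos [ 0.537  -0.074   0.1504] head -7.55 F [ 0.31  1.98 -5.16] w 0.222 q [-0.27 -0.07  1.89  0.    1.32 -0.14] ydown [-0.  0. -1.]
TCP in post mm x,y,z [-84.39  -0.69 150.42] heel gap 0.4 F post [-2.01  0.04]
```

play_rows:
  slide:
    - [0,0.1,0]
    - [0,0.1,0]
    - [0,0,0]
  yaw: [0,0,0]
  grip: [1,1,1]

```text
time: 14.5
tool_pos: [0.5372, -0.0741, 0.1487]
tool_rot: [0.466, -0.466, 0.532, -0.532]
contact_force: [0.5, 1.6, -3.7]
gripper_width: 0.218
```

```bash
python3 p.py
```

```text
t 14.5 pos [ 0.5372 -0.0741  0.1487] head -7.55 F [ 0.48  1.57 -3.7 ] w 0.218 q [-0.27 -0.07  1.89  0.    1.32 -0.14] ydown [ 0.  0. -1.]
TCP in post mm x,y,z [-84.33  -0.51 148.68] heel gap 0.3 F post [-1.62  0.27]
```

play_rows:
  slide:
    - [0,0.1,0]
    - [0,0.1,0]
    - [0,0,0]
  yaw: [0,0,0]
  grip: [1,1,1]

```text
time: 14.8
tool_pos: [0.5374, -0.0741, 0.147]
tool_rot: [-0.466, 0.466, -0.532, 0.532]
contact_force: [-0.2, 2.3, -2.2]
gripper_width: 0.223
```

```bash
python3 p.py
```

```text
t 14.8 pos [ 0.5374 -0.0741  0.147 ] head -7.55 F [-0.22  2.3  -2.18] w 0.223 q [-0.27 -0.07  1.89  0.    1.31 -0.14] ydown [ 0.  0. -1.]
TCP in post mm x,y,z [-84.42  -0.36 147.  ] heel gap 0.4 F post [-2.26 -0.52]
```

play_rows:
  slide:
    - [0,0.1,0]
    - [0,0,0]
  yaw: [0,0]
  grip: [1,1]

```text
time: 15.0
tool_pos: [0.5375, -0.074, 0.1462]
tool_rot: [-0.466, 0.466, -0.532, 0.532]
contact_force: [0.8, 4.4, -1.5]
gripper_width: 0.222
```

```bash
python3 p.py
```

```text
t 15.0 pos [ 0.5375 -0.074   0.1462] head -7.54 F [ 0.8   4.38 -1.52] w 0.222 q [-0.27 -0.07  1.9   0.    1.31 -0.14] ydown [ 0.001  0.    -1.   ]
TCP in post mm x,y,z [-84.52  -0.19 146.19] heel gap 0.5 F post [-4.45  0.22]
```

play_rows:
  slide:
    - [0,0,0]
    - [0,0,0]
    - [0,0,0]
    - [0,0,0]
    - [0,0,0]
    - [0,0,0]
  yaw: [0,0,0,0,0,0]
  grip: [0.3,0.2,0.1,0,-0.1,-0.1]

```text
time: 15.6
tool_pos: [0.5372, -0.0742, 0.1458]
tool_rot: [-0.466, 0.466, -0.532, 0.532]
contact_force: [0.0, 0.2, -0.3]
gripper_width: 0.551
```

```bash
python3 p.py; python3 - <<'E'
from plant import cams
import cv2,numpy as np
for n in("side","top"):
    f=cams.grab_frame(n); np.savez(f"{n}6.npz",**f); i=f["image"][:,:,::-1]
    i=i[160:220,215:285] if n=="side" else i[160:240,260:340]
    k=9 if n=="side" else 7
    cv2.imwrite(f"pics/{n}6.png",cv2.resize(i,None,fx=k,fy=k,interpolation=cv2.INTER_CUBIC))
E
```

```text
t 15.6 pos [ 0.5372 -0.0742  0.1458] head -7.56 F [ 0.02  0.17 -0.32] w 0.551 q [-0.27 -0.06  1.9  -0.    1.31 -0.14] ydown [ 0. -0. -1.]
TCP in post mm x,y,z [-84.23  -0.5  145.83] heel gap 0.2 F post [-0.17 -0.  ]
```

View pics/side6.png

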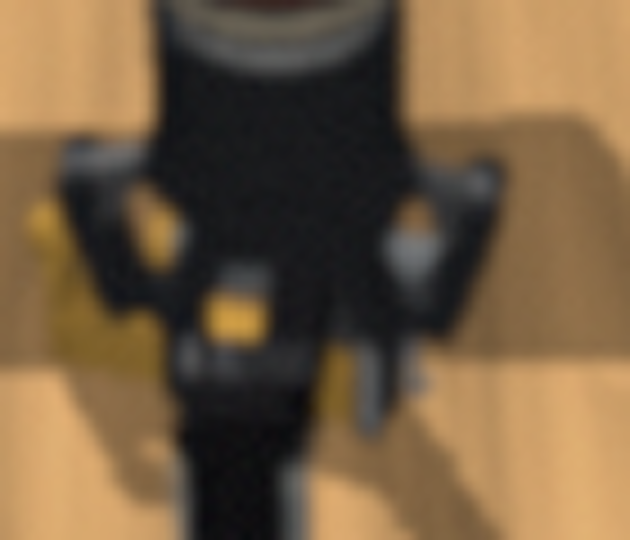

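play_rows:
  slide:
    - [0,-1,0]
    - [0,-2,0]
    - [0,-3,0]
    - [0,-3,0]
    - [0,-3,0]
    - [0,-1.5,0]
    - [0,0,0]
    - [0,0,0]
    - [0,0,0]
    - [0,0,0]
    - [0,0,0]
  yaw: [0,0,0,0,0,0,0,0,0,0,0]
  grip: [-0.1,-0.1,-0.1,-0.1,-0.1,-0.1,1,1,1,1,1]

```text
time: 16.8
tool_pos: [0.5367, -0.074, 0.2793]
tool_rot: [0.466, -0.466, 0.533, -0.531]
contact_force: [0.1, 0.2, 0.4]
gripper_width: -0.002
```

```bash
python3 p.py; python3 - <<'E'
from plant import cams
import cv2,numpy as np
for n in("side","top"):
    f=cams.grab_frame(n); np.savez(f"{n}7.npz",**f); i=f["image"][:,:,::-1]
    i=i[140:240,195:305] if n=="side" else i[150:270,190:350]
    k=5
    cv2.imwrite(f"pics/{n}7.png",cv2.resize(i,None,fx=k,fy=k,interpolation=cv2.INTER_CUBIC))
E
```

```text
t 16.8 pos [ 0.5367 -0.074   0.2793] head -7.55 F [0.08 0.17 0.44] w -0.002 q [-0.27 -0.16  1.76 -0.    1.55 -0.14] ydown [-0.002  0.001 -1.   ]
TCP in post mm x,y,z [-84.35  -1.03 279.33] heel gap 0.4 F post [-0.18  0.05]
```

View pics/side7.png

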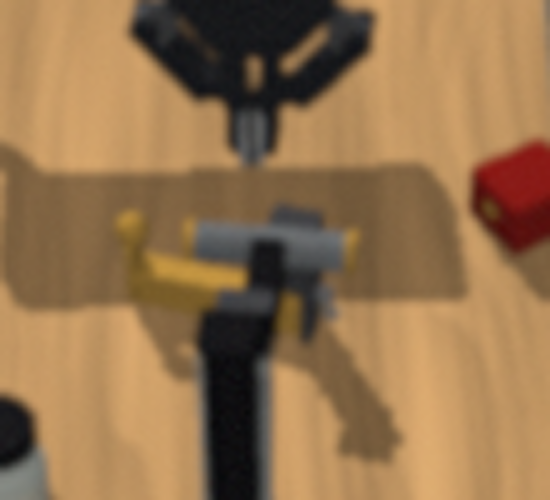

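View pics/top7.png

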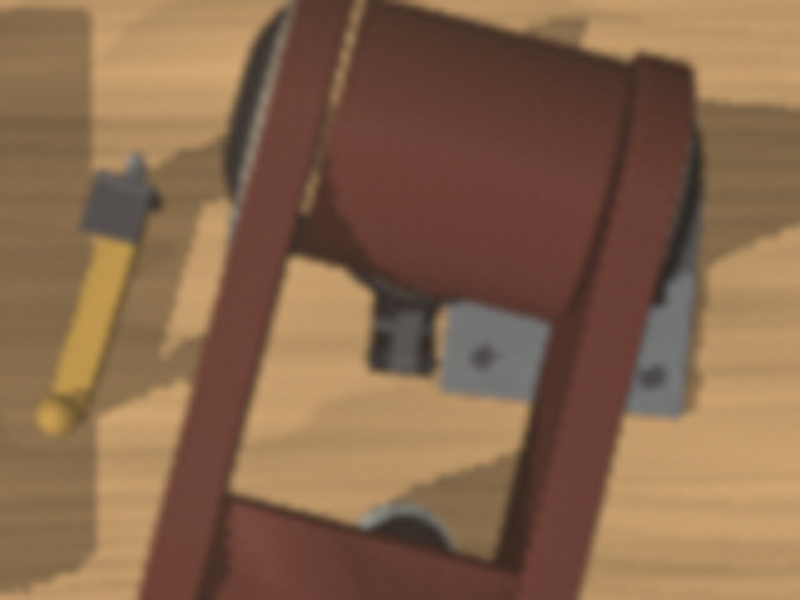

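play_rows:
  slide:
    - [2,0,0.1]
    - [2.5,0,0]
    - [1.5,0,0]
    - [0.5,0.5,0]
    - [0,1,0]
    - [0,1,0]
    - [0,0.6,0]
    - [0,0,0]
    - [0,0,0]
  yaw: [0,0,0,0,0,0,0,0,0]
  grip: [1,1,1,1,1,1,1,1,1]

```text
time: 17.8
tool_pos: [0.5296, -0.1382, 0.2495]
tool_rot: [0.466, -0.466, 0.532, -0.531]
contact_force: [0.4, -0.4, 0.0]
gripper_width: 0.002
```

```bash
python3 p.py; python3 - <<'E'
from plant import cams
import cv2,numpy as np
for n in("side",):
    f=cams.grab_frame(n); np.savez(f"{n}8.npz",**f); i=f["image"][:,:,::-1]
    i=i[140:240,195:305]
    k=5
    cv2.imwrite(f"pics/{n}8.png",cv2.resize(i,None,fx=k,fy=k,interpolation=cv2.INTER_CUBIC))
E
```

```text
t 17.8 pos [ 0.5296 -0.1382  0.2495] head -7.51 F [ 0.4  -0.4   0.03] w 0.002 q [-0.39 -0.14  1.78  0.    1.49 -0.26] ydown [-0.  0. -1.]
TCP in post mm x,y,z [-19.84   0.36 249.51] heel gap -64.2 F post [0.34 0.45]
```

View pics/side8.png

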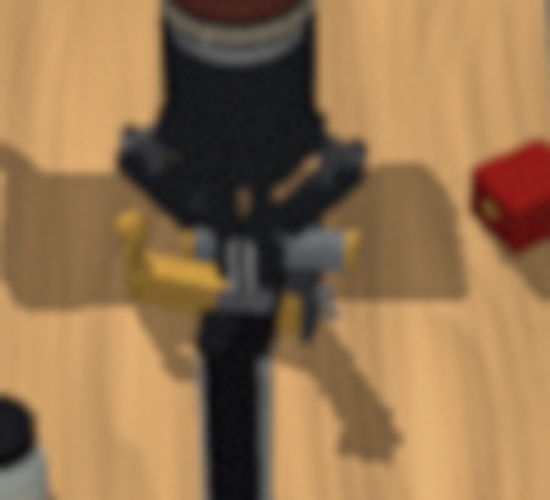

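play_rows:
  slide:
    - [0.05,0.4,-0.03]
    - [0,0.4,0]
    - [0,0.2,0]
    - [0,0.1,0]
    - [0,0.1,0]
    - [0,0,0]
  yaw: [0,0,0,0,0,0]
  grip: [1,1,1,1,1,1]

```text
time: 18.45
tool_pos: [0.5293, -0.1392, 0.2377]
tool_rot: [0.466, -0.466, 0.532, -0.532]
contact_force: [0.2, -0.1, 0.4]
gripper_width: 0.001
```

```bash
python3 p.py
```

```text
t 18.45 pos [ 0.5293 -0.1392  0.2377] head -7.55 F [ 0.21 -0.06  0.39] w 0.001 q [-0.39 -0.13  1.8   0.    1.47 -0.26] ydown [-0.  0. -1.]
TCP in post mm x,y,z [-1.8820e+01  1.1000e-01  2.3771e+02] heel gap -65.2 F post [0.03 0.21]
```

play_rows:
  slide:
    - [0,0.1,0]
    - [0,0.05,0]
    - [0,0.05,0]
    - [0,0,0]
  yaw: [0,0,0,0]
  grip: [1,1,1,1]

```text
time: 18.85
tool_pos: [0.5293, -0.1391, 0.2357]
tool_rot: [0.466, -0.466, 0.532, -0.532]
contact_force: [-0.6, -0.1, 0.0]
gripper_width: 0.001
```

play_rows:
  slide:
    - [0,0.05,0]
    - [0,0.05,0]
    - [0,0,0]
  yaw: [0,0,0]
  grip: [1,1,1]

```text
time: 19.15
tool_pos: [0.5292, -0.1391, 0.2347]
tool_rot: [0.466, -0.466, 0.532, -0.532]
contact_force: [0.5, 0.6, 0.9]
gripper_width: 0.004
```

play_rows:
  slide:
    - [0,0.05,0]
    - [0,0.05,0]
    - [0,0,0]
  yaw: [0,0,0]
  grip: [1,1,1]

```text
time: 19.45
tool_pos: [0.5292, -0.1391, 0.2337]
tool_rot: [0.466, -0.466, 0.532, -0.532]
contact_force: [0.3, -0.0, -0.1]
gripper_width: 0.006
```

play_rows:
  slide:
    - [0,0.05,0]
    - [0,0.05,0]
    - [0,0,0]
  yaw: [0,0,0]
  grip: [1,1,1]

```text
time: 19.75
tool_pos: [0.5293, -0.1392, 0.2328]
tool_rot: [-0.466, 0.466, -0.532, 0.532]
contact_force: [-0.3, -0.4, -0.5]
gripper_width: -0.002
```

play_rows:
  slide:
    - [0,0.05,0]
    - [0,0.05,0]
    - [0,0,0]
  yaw: [0,0,0]
  grip: [1,1,1]

```text
time: 20.05
tool_pos: [0.5295, -0.1392, 0.2326]
tool_rot: [-0.466, 0.466, -0.532, 0.532]
contact_force: [-1.2, 1.3, 4.0]
gripper_width: 0.001
```

play_rows:
  slide:
    - [0,0.05,0]
    - [0,0.05,0]
    - [0,0,0]
  yaw: [0,0,0]
  grip: [1,1,1]

```text
time: 20.35
tool_pos: [0.5298, -0.1392, 0.2322]
tool_rot: [-0.466, 0.466, -0.531, 0.532]
contact_force: [-2.1, 1.0, 6.6]
gripper_width: -0.002
```

play_rows:
  slide:
    - [0,0.05,0]
    - [0,0,0]
  yaw: [0,0]
  grip: [1,1]

```text
time: 20.55
tool_pos: [0.53, -0.1392, 0.232]
tool_rot: [-0.467, 0.466, -0.531, 0.532]
contact_force: [-1.4, 1.7, 6.6]
gripper_width: -0.004
```

play_rows:
  slide:
    - [0,0.05,0]
    - [0,0,0]
  yaw: [0,0]
  grip: [1,1]

```text
time: 20.75
tool_pos: [0.5301, -0.1393, 0.2318]
tool_rot: [-0.467, 0.465, -0.531, 0.533]
contact_force: [-2.3, 1.3, 7.7]
gripper_width: -0.0
```

play_rows:
  slide:
    - [0,0.05,-0.03]
    - [0,0.05,0]
    - [0,0,0]
  yaw: [0,0,0]
  grip: [1,1,1]

```text
time: 21.05
tool_pos: [0.5301, -0.1393, 0.2315]
tool_rot: [-0.467, 0.465, -0.531, 0.533]
contact_force: [-0.7, 1.2, 10.2]
gripper_width: -0.001
```

```bash
python3 p.py
```

```text
t 21.05 pos [ 0.5301 -0.1393  0.2315] head -7.54 F [-0.72  1.22 10.25] w -0.001 q [-0.39 -0.13  1.81  0.    1.46 -0.26] ydown [ 0.004 -0.001 -1.   ]
TCP in post mm x,y,z [-18.82   0.97 231.48] heel gap -65.2 F post [-1.11 -0.88]
```

play_rows:
  slide:
    - [0,0.05,-0.02]
    - [0,0.03,0]
    - [0,0,0]
  yaw: [0,0,0]
  grip: [1,1,1]

```text
time: 21.35
tool_pos: [0.5301, -0.1393, 0.231]
tool_rot: [-0.467, 0.465, -0.53, 0.533]
contact_force: [-1.0, 1.7, 10.6]
gripper_width: 0.003
```

play_rows:
  slide:
    - [0,0.05,0]
    - [0,0,0]
  yaw: [0,0]
  grip: [1,1]

```text
time: 21.55
tool_pos: [0.5301, -0.1393, 0.2306]
tool_rot: [-0.467, 0.465, -0.53, 0.533]
contact_force: [-2.2, 1.5, 10.9]
gripper_width: -0.002
```

play_rows:
  slide:
    - [0,0.05,0]
    - [0,0,0]
  yaw: [0,0]
  grip: [1,1]

```text
time: 21.75
tool_pos: [0.5301, -0.1393, 0.2301]
tool_rot: [-0.467, 0.465, -0.53, 0.533]
contact_force: [-1.3, 1.7, 10.1]
gripper_width: -0.003
```

play_rows:
  slide:
    - [0,0.05,0]
    - [0,0,0]
  yaw: [0,0]
  grip: [1,1]

```text
time: 21.95
tool_pos: [0.5299, -0.1393, 0.2285]
tool_rot: [-0.467, 0.465, -0.531, 0.533]
contact_force: [0.4, 0.2, 5.7]
gripper_width: -0.0
```

play_rows:
  slide:
    - [0,0,0]
    - [0,0,0]
  yaw: [0,0]
  grip: [1,1]

```text
time: 22.15
tool_pos: [0.5289, -0.1391, 0.2264]
tool_rot: [-0.466, 0.466, -0.532, 0.532]
contact_force: [1.0, -0.4, 3.9]
gripper_width: 0.001
```

play_rows:
  slide:
    - [0,0.05,0]
    - [0,0,0]
  yaw: [0,0]
  grip: [1,1]

```text
time: 22.35
tool_pos: [0.5289, -0.1392, 0.2263]
tool_rot: [-0.466, 0.466, -0.532, 0.532]
contact_force: [0.3, -0.5, 4.5]
gripper_width: 0.002
```

play_rows:
  slide:
    - [0,0.05,0]
    - [0,0.05,0]
    - [0,0,0]
  yaw: [0,0,0]
  grip: [1,1,1]

```text
time: 22.65
tool_pos: [0.529, -0.1392, 0.2263]
tool_rot: [-0.466, 0.466, -0.532, 0.532]
contact_force: [-0.8, 1.5, 7.9]
gripper_width: -0.0
```

play_rows:
  slide:
    - [0,0.05,0]
    - [0,0.05,0]
    - [0,0,0]
  yaw: [0,0,0]
  grip: [1,1,1]

```text
time: 22.95
tool_pos: [0.5292, -0.1392, 0.2262]
tool_rot: [-0.466, 0.466, -0.531, 0.532]
contact_force: [-2.9, 1.8, 11.3]
gripper_width: -0.0
```

Dead stop confirmed. Stiffness is about 3.4 N/mm, so another 1.1 mm gives about 15 N.

play_rows:
  slide:
    - [0,0.06,0]
    - [0,0.05,0]
    - [0,0,0]
    - [0,0,0]
    - [0,0,0]
  yaw: [0,0,0,0,0]
  grip: [1,1,1,1,1]

```text
time: 23.45
tool_pos: [0.5294, -0.1392, 0.2262]
tool_rot: [-0.466, 0.466, -0.531, 0.533]
contact_force: [-3.8, 2.4, 14.4]
gripper_width: -0.003
```

play_rows:
  slide:
    - [0,0,0]
    - [0,0,0]
    - [0,0,0]
    - [0,0,0]
    - [0,0,0]
    - [0,0,0]
    - [0,0,0]
    - [0,0,0]
  yaw: [0,0,0,0,0,0,0,0]
  grip: [1,1,1,1,1,1,1,1]

```text
time: 24.25
tool_pos: [0.5294, -0.1392, 0.2262]
tool_rot: [-0.466, 0.466, -0.531, 0.533]
contact_force: [-3.7, 2.2, 15.1]
gripper_width: 0.003
```

play_rows:
  slide:
    - [0,0,0]
    - [0,-0.2,0]
    - [0,-0.3,0]
    - [0,-1,0]
    - [0,-2,0]
    - [0,-3,0]
    - [0,-3,0]
    - [-2,-2,0]
    - [-4,0,0]
    - [-4,0,0]
    - [-2,0,0]
    - [0,0,0]
  yaw: [0,0,0,0,0,0,0,0,0,0,0,0]
  grip: [1,1,1,1,1,1,1,1,1,1,1,1]

```text
time: 25.45
tool_pos: [0.5445, -0.018, 0.3376]
tool_rot: [0.467, -0.467, 0.531, -0.531]
contact_force: [-0.0, 0.0, -0.7]
gripper_width: -0.0
```

play_rows:
  slide:
    - [-4,0,-2]
    - [-4,0,-2]
    - [-4,0,-2]
    - [-2,0,0]
    - [0,0,0]
    - [0,0,0]
  yaw: [0,0,0,0,0,0]
  grip: [1,1,1,1,1,1]

```text
time: 26.05
tool_pos: [0.5035, 0.1257, 0.3376]
tool_rot: [-0.466, 0.466, -0.532, 0.532]
contact_force: [0.4, -0.1, 0.4]
gripper_width: -0.0
```

```bash
python3 p.py; python3 - <<'E'
from plant import cams
import cv2,numpy as np
for n in("side","top"):
    f=cams.grab_frame(n); np.savez(f"{n}9.npz",**f); i=f["image"][:,:,::-1]
    cv2.imwrite(f"pics/{n}9.png",cv2.resize(i[140:260,190:330],None,fx=5,fy=5,interpolation=cv2.INTER_CUBIC) if n=="side" else cv2.resize(i[150:270,190:350],None,fx=5,fy=5,interpolation=cv2.INTER_CUBIC))
E
```

```text
t 26.05 pos [0.5035 0.1257 0.3376] head -7.56 F [ 0.41 -0.13  0.36] w -0.0 q [ 0.1  -0.24  1.73 -0.    1.65  0.23] ydown [-0.001 -0.001 -1.   ]
TCP in post mm x,y,z [-278.06  -60.    337.58] heel gap 194.1 F post [0.08 0.42]
```

View pics/side9.png

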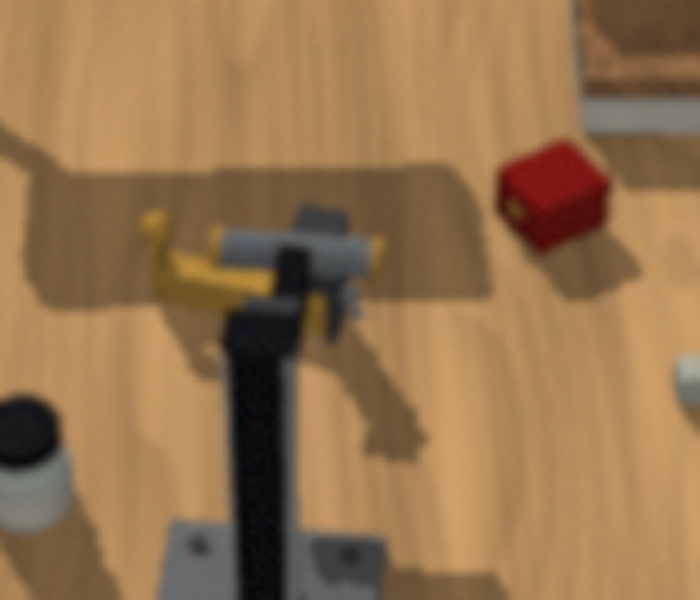

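View pics/top9.png

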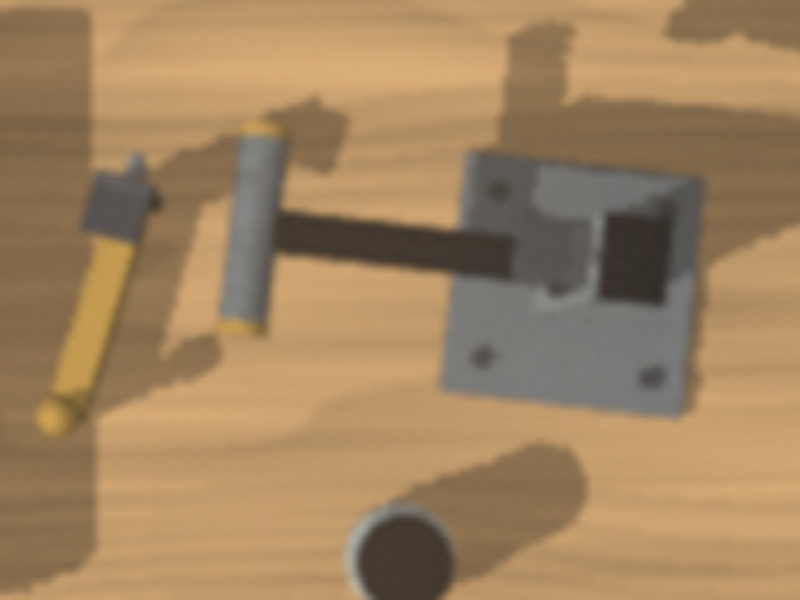

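```bash
python3 - <<'E'
from lat import *
s=dict(np.load("side9.npz"));t=dict(np.load("top9.npz"))
k=lambda p,o:(p[0]/5+o[0]-.4,p[1]/5+o[1]-.4)
# T-bar end centres: left end in side = -y_post = bottom in top
for a,b in(((214,239),(242,328)),((377,250),(262,129))):
    P=tri([s,t],[k(a,(190,140)),k(b,(190,150))])-O; print((np.array([P@X,P@Y,P[2]])*1000).round(1))
E
python3 -c "
from plant import workorder; print(workorder.job_done())"
```

```text
[-149.   -47.1  141.1]
[-150.6   48.1  139.2]
the job is handed in; nothing more can be done
None
```

The T-bar arm is fitted in the top two slots, pressed home, bedded and released, and I have handed the job in. The hand-in reports no verdict.

- **Hooking:** The claws entered about 20 mm above home without a block. The arm came to rest on the catch roller with the heel against the face.
- **Pressing:** I pressed with shut fingers on the flange above the claws. The force rose to about 11 N, fell as it snapped through, and then met a dead stop with the flange at about 215–216 mm. I held about 14–15 N there for roughly a second. The push also read up to about 4 N of side load, because the tool gave slightly sideways.
- **Last checks:** The final pictures show the arm square to the upright, with the robot clear and reading no contact force. Triangulating the ends of the T-bar put them 149–151 mm out from the face, centred within 1 mm, and at equal heights (139–141 mm) to 2 mm. That is consistent with the arm home and level.
- **Bystanders:** The brass arm, ring box and jar look unmoved in the last pictures. The steel block was outside those crops, but I never went near it after the start.
- **Disagreement:** Before insertion, my camera estimates of the arm's sideways offset differed by about 1 mm depending on whether I used the heel edges or the claw. I took a middle value, and the claws entered without side force.

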